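Put the loose batteries back in the battery organiser

ROBOT

A 6-joint arm with a two-finger parallel gripper is mounted at the origin on the work surface. World frame = base frame: x ahead of the robot, y to its left, z up, the work surface at z = 0. Lengths are in m, angles in rad, forces in N, time in s.
With the tool pointing down it reaches from about 0.375 to 0.9 m from the base axis. Payload 3.1 kg.
Tool frame: the origin (TCP) lies midway between the tips of the shut fingers; the grasp point (between the pads) lies 19 mm behind it; z points along the fingers, y is the direction in which the jaws open and shut (so a half turn about z gives the same grasp; the last joint's range is limited). The gripper opens to 85 mm and grips with 20 to 120 N. Pads are 22 mm wide; open, the fingers measure 114 mm over their backs; the gripper's body (76 mm by 85 mm) begins 54 mm behind the grasp point. The pads swing forward as they close: fully open they stand 13 mm farther back than shut.
Start: joints at [-1.486, 0.527, 1.433, -0, 1.181, -0.178], TCP at [0.162, -0.604, 0.231] pointing down, gripper open.
Joint ranges: [-3.08, 3.08], [-0.75, 2.2], [0.22, 2.44], [-1.43, 4.57], [0, 2.65], [-2.85, 2.85]. Speed limits (rad/s): [2.79, 2.79, 3.14, 3.14, 3.14, 3.14].

INTERFACE

Orientations are given as a unit quaternion [x, y, z, w].
In Python, from station import manip gives the robot as it stands.
- The arm moves only by the tool servo_tool, never from a script. Its argument "increments" is a list of rows, each an object with "hand": the closure, from 0 (fully open) to 1 (shut); "travel": the shift along the tool's x, y, z in mm, a list of three; "yaw": the turn about the tool's z in degrees. A call has 1 to 20 rows; each row shifts and turns the commanded pose from where the row before left it, along the tool's axes as they then stand; what a row does not reach is not made up. A row lasts 1/10 s, in which the tool goes at most 50 mm and 8.59 degrees, less where a joint would pass 70% of its speed; a pose out of reach is approached as far as the arm can. A call with a gripper value outside its range is refused whole. The fingers move at their own pace and stop on an object; "newtons" is the grip in N (left out, the last holds). Time passes only in rows, so rows that do not move let the fingers close. It gives the time, the measured TCP pose, the force and the opening at its end, in the units of the state.
- manip.sense(): the state, without advancing time (a new reading comes with each control period).
- manip.snapshot(name): name is "side" or "top"; returns a dict with "pixels" (420x560x3 uint8, blue, green, red), "fx", "fy", "cx", "cy" (pixels), "D" ([k1, k2, p1, p2, k3] as OpenCV has them; the pictures are not rectified), "R" (3x3) and "t" (3): a world point X has camera coordinates R X + t. Camera axes: x right, y down, z forward; pixel columns grow to the right and rows downward; lengths in m; the calibration is good to about 2 mm. A picture is of the moment at which its call begins. There is no depth.
- manip.sign_off(): hands the job in, once; it reports no verdict.
The state is a dict: "t": time; "q": joint angles; "qd": joint speeds; "tau": joint torques, N m; "tcp_pos": TCP position; "tool_rot": TCP orientation; "force": force on the tool from outside, world axes, zero at the start; "ft_torque": the same for the moment, N m; "finger_gap": opening from 0.0 (shut) to 1.0 (fully open).
Only numpy, scipy, OpenCV 4.12 (cv2) and the standard library are available. Lean on these libraries where they do the work, as an engineer would, in place of code of your own. Each camera call takes 0.05 s, during which the arm holds its last target.

TASK

Four loose batteries are standing about on the hall shelf: put each one back in the battery organiser, in the well made for its size and shape, standing upright on the well's floor with its terminal end up. The lip balm and the tablet tub only look like batteries: leave them standing where they are.

Things in the scene. Friction and masses are not known exactly. Their poses are not given: they have to be found in the camera images.
- d_cell_center (a point): Large round battery (D size), grey sleeve with a steel band, standing upright with its steel button end up; diameter 34, height 61.5. Its centre, half-way up; z points to the button end. Mass about 0.14 kg.
- c_cell_center (a point): Medium round battery (C size), same looks, standing button end up; diameter 26, height 50. Its centre, half-way up; z points to the button end.
- aa_cell_center (a point): Small slim round battery (AA size), same looks, standing button end up; diameter 14.5, height 50.5. Its centre, half-way up; z points to the button end. Light (about 23 g): easily knocked over.
- block_battery_center (a point): Rectangular block battery (9 V size), same looks, standing with its two snap terminals up; 17.5 along its x, 26.5 along its y, 48.5 high. Its centre, half-way up; z points to the terminals.
- lip_balm_center (a point): LOOK-ALIKE, not a battery: a lip balm stick standing upright, grey tube with white twist foot and long white cap; diameter 16, height 68 (taller than the small battery, no steel). Its centre, half-way up. Stays where it is.
- tablet_tub_center (a point): LOOK-ALIKE, not a battery: a round grey tablet tub with a ribbed white screw cap, standing upright; diameter 33, height 59 (no steel). Its centre, half-way up. Stays where it is.
- well_d (a point): Target: the widest round well, diameter 50, for the large round battery. Point: centre of the well's floor (dark pad), 42 above the shelf top; the well is 12 deep, its mouth 54 above the shelf top. z up, y along the row. Organiser: grey plastic, 262 long, 72 deep, fixed, turned up to 15 degrees, a shut drawer below.
- well_c (a point): Target: the middle round well, diameter 42, for the medium round battery. Point: centre of the well's floor (dark pad), 42 above the shelf top; the well is 12 deep, its mouth 54 above the shelf top. z up, y along the row. One of four white inserts, each 62 square, 63 apart in one row on the grey organiser.
- well_aa (a point): Target: the narrowest round well, diameter 30.5, for the small slim battery. Point: centre of the well's floor (dark pad), 42 above the shelf top; the well is 12 deep, its mouth 54 above the shelf top. z up, y along the row. The order of the four wells in the row differs from start to start.
- well_block (a point): Target: the rectangular well, 33.5 along its x and 42.5 along its y, for the block battery. Point: centre of the well's floor (dark pad), 42 above the shelf top; the well is 12 deep, its mouth 54 above the shelf top. z up, y along the row.
There are look-alikes about, which are no part of the job. Leave any purple look-alike of the part that bears d_cell_center alone. Leave any orange look-alike of the part that bears block_battery_center alone.

How it is judged:
By the outcome, as a careful person would: the job done as asked, in the order asked, and still so for the second after the job is handed in, with the robot touching nothing.
It also fails if it takes over 93 s, if anything falls off the work surface, if the arm or the gripper's body presses on something with over 40 N, if the wrist force passes 120 N, or if a joint passes its speed limit or range.

## Working session

There is one attempt and no reset: what is moved stays moved. The work goes in short steps, Python scripts to look and compute and a tool call to move; the robot and the scene stay as the last step left them, time stands still between calls to the robot, and variables do not carry over. Pictures are saved under pics/ and viewed, and the job is handed in when it is done.

Besides the shell and the picture viewer there is one more tool, called after "Request:" by a JSON object that holds its "fn" and its "kwargs", one argument or row to a line. servo_tool: Moves the arm, as the interface text tells. Its arguments: {"type":"object","properties":{"increments":{"type":"array","items":{"type":"object","properties":{"hand":{"type":"number"},"travel":{"type":"array","items":{"type":"number"}},"yaw":{"type":"number"}}}},"newtons":{"type":"number"}},"required":["increments"]}

```bash
ls; mkdir -p pics
python3 - <<'E'
from station import manip
import cv2,pickle
s=manip.sense();print(s)
for n in("side","top"):
    d=manip.snapshot(n);cv2.imwrite(f"pics/{n}0.png",d["pixels"]);pickle.dump(d,open(f"{n}0.pkl","wb"))
    print(n,{k:v for k,v in d.items() if k!="pixels"})
E
```

```text
pics
{'t': 0.0, 'q': array([-1.48647704e+00,  5.28459091e-01,  1.43394539e+00,  1.70726338e-05,
        1.18139585e+00, -1.78500788e-01]), 'qd': array([ 5.79464795e-04,  8.26997683e-05, -6.38877426e-04, -6.98485734e-04,
        2.41920881e-03,  1.08430147e-03]), 'tau': array([ 4.66602705e-04, -4.42347193e+01, -1.78023326e+01, -3.20380814e-04,
        8.36843450e-03,  1.12681371e-05]), 'tcp_pos': array([ 0.16234749, -0.60278299,  0.23032427]), 'tool_rot': array([ 9.91377941e-01,  1.31028849e-01,  5.98463594e-05, -1.10224440e-03]), 'force': array([-0.97058298, -0.18203747, -0.52626856]), 'ft_torque': array([-0.00675182,  0.02438901, -0.02090816]), 'finger_gap': 1.00562232108732}
side {'fx': 454.6656715020526, 'fy': 454.6656715020526, 'cx': 284.13085982047465, 'cy': 205.64477069136422, 'D': array([0.02708852, 0.        , 0.        , 0.        , 0.        ]), 'R': array([[ 0.96287419, -0.26916194,  0.02061909],
       [-0.14205939, -0.5701743 , -0.80914794],
       [ 0.2295483 ,  0.77617853, -0.5872431 ]]), 't': array([-0.48174657,  0.14578282,  0.96746723])}
top {'fx': 416.9642996799981, 'fy': 416.9642996799981, 'cx': 278.8798971878096, 'cy': 206.1201627379896, 'D': array([-0.10830311,  0.        ,  0.        ,  0.        ,  0.        ]), 'R': array([[ 3.27304457e-02, -9.99463859e-01, -8.44202423e-04],
       [-9.75663126e-01, -3.17677615e-02, -2.16961459e-01],
       [ 2.16818319e-01,  7.92490243e-03, -9.76179805e-01]]), 't': array([0.01619171, 0.52285791, 1.02054377])}
```

View pics/side0.png

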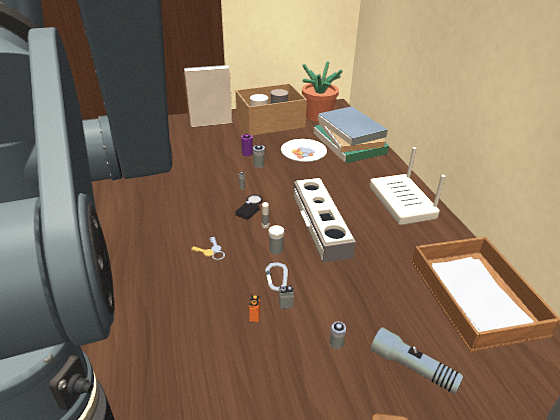

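View pics/top0.png

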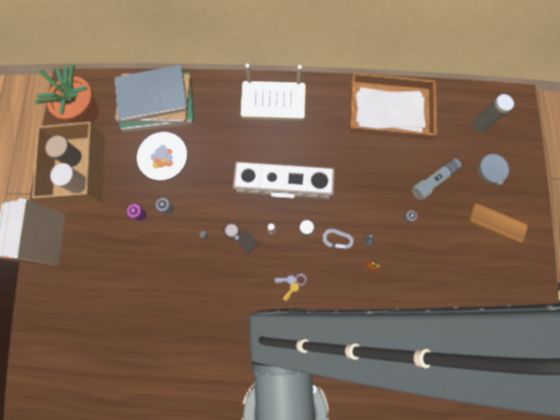

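Run:
```python
import cv2,numpy as np
s=cv2.imread("pics/side0.png");t=cv2.imread("pics/top0.png")
def cr(im,x,y,w,h,k):return cv2.resize(im[y:y+h,x:x+w],None,fx=k,fy=k,interpolation=cv2.INTER_CUBIC)
cv2.imwrite("pics/c1.png",cr(s,225,130,200,140,4))
cv2.imwrite("pics/c2.png",cr(s,225,250,150,110,5))
cv2.imwrite("pics/c3.png",cr(t,110,150,160,110,5))
cv2.imwrite("pics/c4.png",cr(t,260,150,160,120,5))
```

```text
(no output)
```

View pics/c1.png

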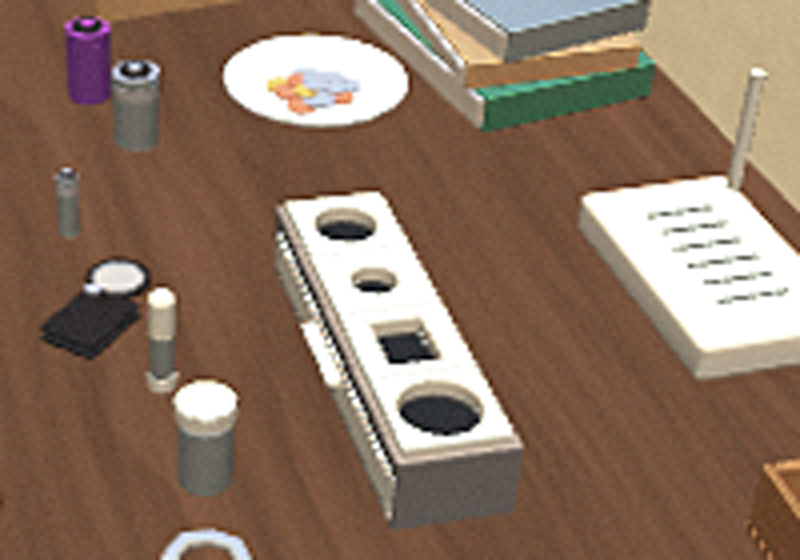

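View pics/c2.png

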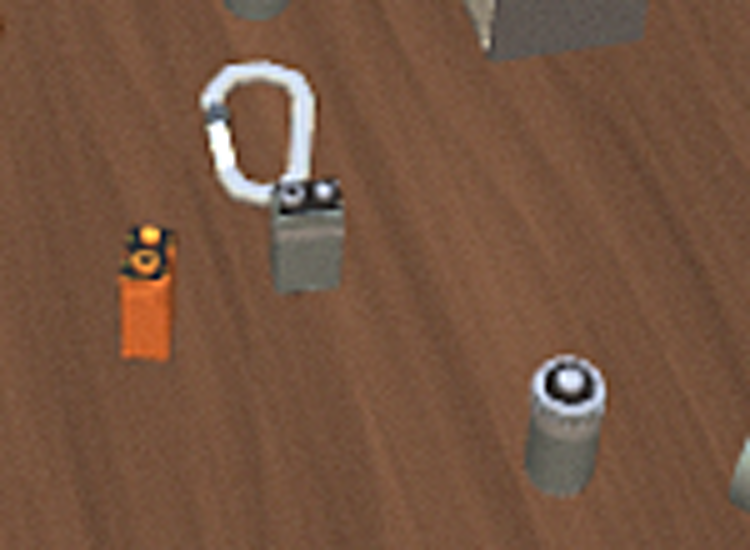

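View pics/c3.png

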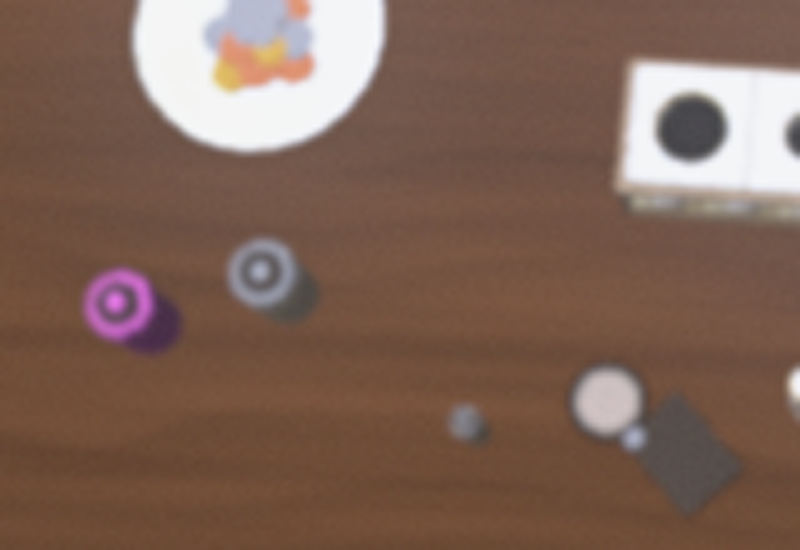

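View pics/c4.png

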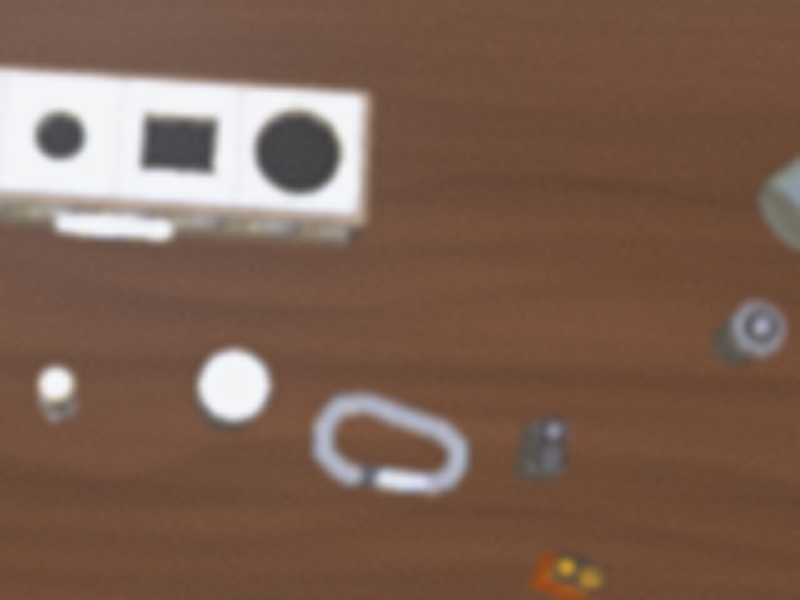

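```bash
cat > h.py <<'E'
import cv2,numpy as np,pickle
from scipy.optimize import minimize
def load(n):return pickle.load(open(n+".pkl","rb"))
def proj(d,P):
    K=np.array([[d["fx"],0,d["cx"]],[0,d["fy"],d["cy"]],[0,0,1]])
    p,_=cv2.projectPoints(np.asarray(P,float).reshape(-1,1,3),cv2.Rodrigues(d["R"])[0],d["t"],K,d["D"]);return p[:,0]
def ray(d,uv,z):
    K=np.array([[d["fx"],0,d["cx"]],[0,d["fy"],d["cy"]],[0,0,1]])
    n=cv2.undistortPoints(np.array([[uv]],float),K,d["D"])[0,0]
    v=d["R"].T@np.array([n[0],n[1],1]);c=-d["R"].T@d["t"]
    return (c+v*(z-c[2])/v[2])[:2]
def cyl(x,y,r,h,z0=0):
    a=np.linspace(0,2*np.pi,40);return np.array([[x+r*np.cos(b),y+r*np.sin(b),z] for z in(z0,z0+h) for b in a])
def box(x,y,th,a,b,h,z0=0):
    c,s=np.cos(th),np.sin(th)
    return np.array([[x+c*u*a/2-s*v*b/2,y+s*u*a/2+c*v*b/2,z] for z in(z0,z0+h) for u in(-1,1) for v in(-1,1)])
def sil(d,P,x0,y0,w,h,k):
    p=(proj(d,P)-[x0,y0]+.5)*k-.5
    m=np.zeros((h*k,w*k),np.uint8);hu=cv2.convexHull(p.astype(np.float32))[:,0]
    cv2.fillConvexPoly(m,np.round(hu*16).astype(np.int32),255,shift=4);return m.astype(float)/255
E
cat > fit.py <<'E'
from h import *
S,T=load("side0"),load("top0")
def sat(im):
    f=im.astype(float);return 1-f.min(2)/np.maximum(f.max(2),1)
objs={"D":((162,204),.0615,'c',.017),"C":((412,215),.05,'c',.013),"AA":((203,234),.0505,'c',.00725),"B":((369,236),.0485,'b',0),
"lip":((271,226),.068,'c',.008),"tub":((306,227),.059,'c',.0165)}
k=4
for n,(uv,h,ty,r) in objs.items():
    x,y=ray(T,uv,h)
    tgt=[]
    for d in(S,T):
        c=proj(d,[[x,y,h/2]])[0].astype(int);w=34 if d is S else 26
        x0,y0=c[0]-w,c[1]-w
        im=d["pixels"][y0:y0+2*w,x0:x0+2*w]
        s=cv2.resize(sat(im),None,fx=k,fy=k,interpolation=cv2.INTER_LINEAR)
        m=np.clip((0.33-s)/.16+.5,0,1)
        tgt.append((d,x0,y0,2*w,m))
    def mk(p): return cyl(p[0],p[1],r,h) if ty=='c' else box(p[0],p[1],p[2],.0175,.0265,h)
    def cost(p,which=(0,1)):
        e=0
        for i in which:
            d,x0,y0,w,m=tgt[i];q=sil(d,mk(p),x0,y0,w,w,k)
            near=cv2.dilate(q,np.ones((25,25)))
            e+=np.sum(np.abs(q-m)*near)
        return e
    def best(which):
        b=None
        for t0 in ([0] if ty=='c' else np.arange(-1.5,1.6,.25)):
            p0=[x,y]+([t0] if ty=='b' else [])
            sx=np.vstack([p0]+[np.array(p0)+np.eye(len(p0))[i]*(.008 if i<2 else .25) for i in range(len(p0))])
            q=minimize(cost,p0,args=(which,),method="Nelder-Mead",options=dict(initial_simplex=sx,xatol=1e-5,fatol=.1))
            if b is None or q.fun<b.fun:b=q
        return b
    for w in((0,1),(0,),(1,)):
        b=best(w);print(n,w,np.round(b.x,4),round(b.fun,1))
        if w==(0,1):
            vis=[]
            for d,x0,y0,ww,m in tgt:
                im=cv2.resize(d["pixels"][y0:y0+ww,x0:x0+ww],None,fx=k,fy=k)
                q=(sil(d,mk(b.x),x0,y0,ww,ww,k)>.5).astype(np.uint8)
                cv2.drawContours(im,cv2.findContours(q,0,2)[0],-1,(0,255,0),1);vis.append(cv2.resize(im,(260,260)))
            cv2.imwrite(f"pics/fit_{n}.png",np.hstack(vis))
E
python3 fit.py; python3 -c "
import cv2,numpy as np
f=lambda l:np.vstack([cv2.imread(f'pics/fit_{n}.png') for n in l])
cv2.imwrite('pics/fitA.png',cv2.resize(np.hstack([f(['D','C','AA']),f(['B','lip','tub'])]),(780,585)))"
```

```text
D (0, 1) [0.5171 0.3402] 1197.4
D (0,) [0.5161 0.3387] 372.8
D (1,) [0.519  0.3404] 733.7
C (0, 1) [ 0.5112 -0.3167] 1050.1
C (0,) [ 0.5113 -0.3164] 604.8
C (1,) [ 0.5127 -0.3169] 331.0
AA (0, 1) [0.4443 0.2304] 485.5
AA (0,) [0.4438 0.2289] 220.5
AA (1,) [0.4463 0.2301] 203.5
B (0, 1) [ 0.4464 -0.2037  1.4012] 1146.7
B (0,) [ 0.4463 -0.2031 -1.7337] 856.0
B (1,) [ 0.447  -0.204   1.3911] 251.1
lip (0, 1) [0.4665 0.0519] 1204.3
lip (0,) [0.4667 0.0521] 647.3
lip (1,) [0.468  0.0523] 551.8
tub (0, 1) [ 0.4703 -0.0377] 1729.9
tub (0,) [ 0.4699 -0.0369] 621.9
tub (1,) [ 0.4741 -0.0403] 778.5
```

```bash
cat > org.py <<'E'
from h import *
S,T=load("side0"),load("top0")
k=3
T0=[(T,225,150,120,60),(S,280,165,85,105)]
tg=[]
for d,x0,y0,w,h in T0:
    im=cv2.resize(d["pixels"][y0:y0+h,x0:x0+w],None,fx=k,fy=k,interpolation=cv2.INTER_LINEAR)
    m=(im.min(2)>(185 if d is T else 150)).astype(np.uint8)
    tg.append((im,m))
x0,y0=ray(T,(284,180),.054)
print(x0,y0)
def wells(p):
    c,s=np.cos(p[2]),np.sin(p[2]);return [np.array([p[0]-s*o,p[1]+c*o]) for o in (.0945,.0315,-.0315,-.0945)]
R=[.021,.01525,None,.025]
def model(p,i):
    d,a,b,w,h=T0[i]
    q=sil(d,box(p[0],p[1],p[2],.062,.251,0,.054),a,b,w,h,k)
    for c,r in zip(wells(p),R):
        P=[cyl(*c,r,0,z) if r else box(*c,p[2],.0335,.0425,0,z) for z in(.054,.042)]
        q=q-sil(d,P[0],a,b,w,h,k)
    return q
def cost(p,which):
    e=0
    for i in which:
        q=model(p,i);near=cv2.dilate(np.clip(q,0,1),np.ones((9,9)))
        e+=np.sum(np.abs(q-tg[i][1])*near)
    return e
for w in((0,1),(0,),(1,)):
    b=min((minimize(cost,[x0,y0,t],args=(w,),method="Nelder-Mead",options=dict(initial_simplex=[[x0,y0,t],[x0+.008,y0,t],[x0,y0+.008,t],[x0,y0,t+.1]],xatol=1e-5,fatol=.1)) for t in(-.15,0,.15)),key=lambda b:b.fun)
    print(w,np.round(b.x,4),b.fun,np.round(wells(b.x),4).tolist())
    if w==(0,1):
        V=[]
        for i in(0,1):
            im=tg[i][0].copy();cv2.drawContours(im,cv2.findContours((model(b.x,i)>.5).astype(np.uint8),1,2)[0],-1,(0,255,0),1)
            V.append(cv2.copyMakeBorder(im,0,315-im.shape[0],0,0,0))
        cv2.imwrite("pics/org.png",np.hstack(V))
E
python3 org.py
```

```text
0.5936187335842544 0.02211437501507018
(0, 1) [ 0.6015  0.0236 -0.0369] 4897.0 [[0.6049, 0.118], [0.6026, 0.0551], [0.6003, -0.0079], [0.598, -0.0708]]
(0,) [ 0.6006  0.0236 -0.0338] 2612.0 [[0.6038, 0.118], [0.6017, 0.0551], [0.5995, -0.0079], [0.5974, -0.0708]]
(1,) [ 0.6018  0.0235 -0.0414] 2247.0 [[0.6057, 0.1179], [0.6031, 0.055], [0.6005, -0.008], [0.5979, -0.0709]]
```

View pics/fitA.png

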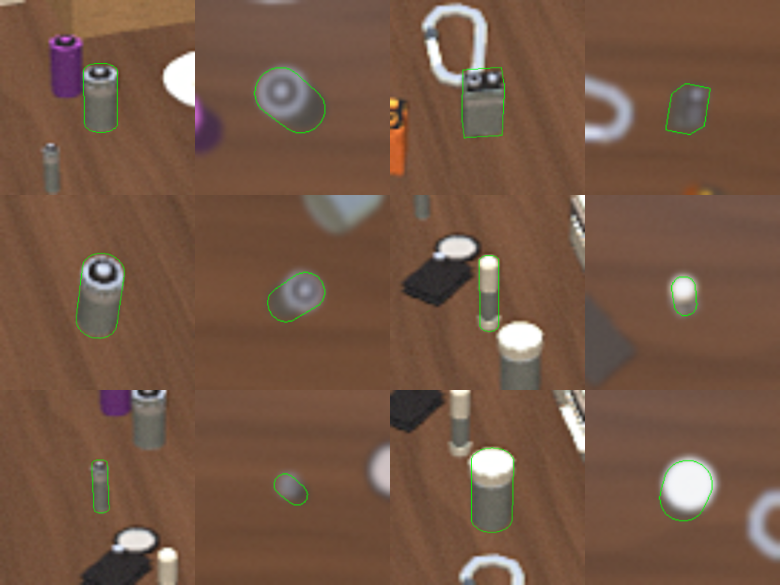

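View pics/org.png

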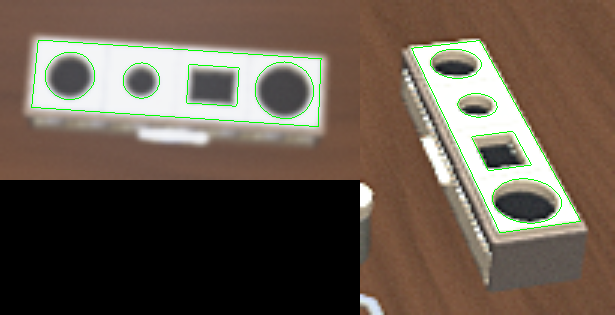

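Identification by side-image pixels:
- **D:** grey with steel at (259,156). Purple at (247,145) is the look-alike.
- **AA:** slim grey at (242,180). The taller, white-capped one at (265,215) is the lip balm.
- **C:** grey with steel at (338,335). The white-capped one at (276,238) is the tub.
- **Block:** grey at (286,296). Orange at (254,309) is the look-alike.

The crops above confirm this, and the fitted outlines match in both views. The wells from +y to -y are C, AA, block, D. I'll start with C.

Request:
{"fn": "servo_tool", "kwargs": {
  "increments": [
    {"travel":[15,-7,0],"hand":0.35},
    {"travel":[30,-13,0],"hand":0.35},
    {"travel":[30,-13,0],"hand":0.35},
    {"travel":[30,-14,0],"hand":0.35},
    {"travel":[30,-14,0],"hand":0.35},
    {"travel":[30,-14,0],"hand":0.35},
    {"travel":[30,-13,0],"hand":0.35},
    {"travel":[30,-13,0],"hand":0.35},
    {"travel":[30,-14,0],"hand":0.35},
    {"travel":[30,-14,0],"hand":0.35},
    {"travel":[30,-14,0],"hand":0.35},
    {"travel":[30,-13,0],"hand":0.35},
    {"travel":[30,-13,0],"hand":0.35},
    {"travel":[25,-11,0],"hand":0.35},
    {"travel":[12,-6,0],"hand":0.35},
    {"hand":0.35},
    {"hand":0.35},
    {"hand":0.35}
  ],
  "newtons": 40
}}

```text
schema error: expected keys hand, travel, yaw
```

Request:
{"fn": "servo_tool", "kwargs": {
  "increments": [
    {"travel":[15,-7,0],"hand":0.35,"yaw":0},
    {"travel":[30,-13,0],"hand":0.35,"yaw":0},
    {"travel":[30,-13,0],"hand":0.35,"yaw":0},
    {"travel":[30,-14,0],"hand":0.35,"yaw":0},
    {"travel":[30,-14,0],"hand":0.35,"yaw":0},
    {"travel":[30,-14,0],"hand":0.35,"yaw":0},
    {"travel":[30,-13,0],"hand":0.35,"yaw":0},
    {"travel":[30,-13,0],"hand":0.35,"yaw":0},
    {"travel":[30,-14,0],"hand":0.35,"yaw":0},
    {"travel":[30,-14,0],"hand":0.35,"yaw":0},
    {"travel":[30,-14,0],"hand":0.35,"yaw":0},
    {"travel":[30,-13,0],"hand":0.35,"yaw":0},
    {"travel":[30,-13,0],"hand":0.35,"yaw":0},
    {"travel":[25,-11,0],"hand":0.35,"yaw":0},
    {"travel":[12,-6,0],"hand":0.35,"yaw":0},
    {"travel":[0,0,0],"hand":0.35,"yaw":0},
    {"travel":[0,0,0],"hand":0.35,"yaw":0},
    {"travel":[0,0,0],"hand":0.35,"yaw":0}
  ],
  "newtons": 40
}}

```text
t: 1.9
tcp_pos: [0.5109, -0.3176, 0.2312]
tool_rot: [0.991, 0.13, -0.0, -0.0]
force: [-0.5, 0.4, 0.4]
finger_gap: 0.651
```

Request:
{"fn": "servo_tool", "kwargs": {
  "increments": [
    {"travel":[1,-1,20],"hand":0.35,"yaw":0},
    {"travel":[0,0,30],"hand":0.35,"yaw":0},
    {"travel":[0,0,30],"hand":0.35,"yaw":0},
    {"travel":[0,0,30],"hand":0.35,"yaw":0},
    {"travel":[0,0,30],"hand":0.35,"yaw":0},
    {"travel":[0,0,20],"hand":0.35,"yaw":0},
    {"travel":[0,0,20],"hand":0.35,"yaw":0},
    {"travel":[0,0,20],"hand":0.35,"yaw":0},
    {"travel":[0,0,10],"hand":0.35,"yaw":0},
    {"travel":[0,0,3],"hand":0.35,"yaw":0},
    {"travel":[0,0,0],"hand":0.35,"yaw":0},
    {"travel":[0,0,0],"hand":0.35,"yaw":0},
    {"travel":[0,0,0],"hand":0.9,"yaw":0},
    {"travel":[0,0,0],"hand":0.9,"yaw":0},
    {"travel":[0,0,0],"hand":0.9,"yaw":0},
    {"travel":[0,0,0],"hand":0.9,"yaw":0},
    {"travel":[0,0,0],"hand":0.9,"yaw":0},
    {"travel":[0,0,0],"hand":0.9,"yaw":0}
  ]
}}

```text
t: 3.7
tcp_pos: [0.5131, -0.316, 0.0193]
tool_rot: [0.991, 0.131, 0.0, 0.001]
force: [-0.8, 0.3, 6.2]
finger_gap: 0.294
```

```bash
cat > look.py <<'E'
import sys,cv2,pickle,numpy as np
from station import manip
n=sys.argv[1];V=[]
for c in("side","top"):
    d=manip.snapshot(c);pickle.dump(d,open(f"{c}{n}.pkl","wb"))
    im=d["pixels"]
    im=im[130:370,200:470] if c=="side" else im[140:280,110:430]
    V.append(cv2.resize(im,None,fx=2.5 if c=="top" else 2,fy=2.5 if c=="top" else 2))
    cv2.imwrite(f"pics/{n}_{c}.png",V[-1])
s=manip.sense();print(s["t"],s["tcp_pos"].round(4),s["force"].round(2),s["finger_gap"])
E
python3 look.py g1
```

```text
3.8 [ 0.5131 -0.3159  0.0193] [ 0.29 -0.58  5.77] 0.2927437709027248
```

View pics/g1_side.png

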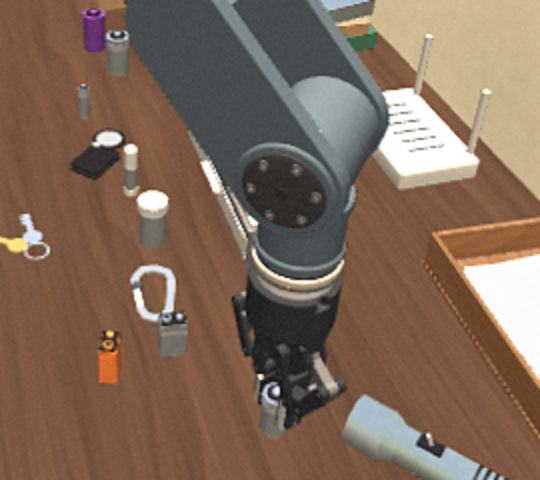

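Request:
{"fn": "servo_tool", "kwargs": {
  "increments": [
    {"travel":[0,0,-10],"hand":0.9,"yaw":0},
    {"travel":[0,0,-25],"hand":0.9,"yaw":0},
    {"travel":[0,0,-30],"hand":0.9,"yaw":0},
    {"travel":[0,0,-30],"hand":0.9,"yaw":0},
    {"travel":[0,0,-25],"hand":0.9,"yaw":0},
    {"travel":[0,0,-11],"hand":0.9,"yaw":0},
    {"travel":[8,-15,0],"hand":0.9,"yaw":0},
    {"travel":[16,-30,0],"hand":0.9,"yaw":0},
    {"travel":[16,-30,0],"hand":0.9,"yaw":0},
    {"travel":[16,-30,0],"hand":0.9,"yaw":0},
    {"travel":[16,-30,0],"hand":0.9,"yaw":0},
    {"travel":[16,-30,0],"hand":0.9,"yaw":0},
    {"travel":[16,-30,0],"hand":0.9,"yaw":0},
    {"travel":[16,-30,0],"hand":0.9,"yaw":0},
    {"travel":[15,-31,0],"hand":0.9,"yaw":0},
    {"travel":[15,-31,0],"hand":0.9,"yaw":0},
    {"travel":[15,-31,0],"hand":0.9,"yaw":0},
    {"travel":[15,-31,0],"hand":0.9,"yaw":0},
    {"travel":[15,-31,0],"hand":0.9,"yaw":0},
    {"travel":[8,-15,0],"hand":0.9,"yaw":0}
  ]
}}

```text
t: 5.8
tcp_pos: [0.6041, 0.1223, 0.1473]
tool_rot: [0.991, 0.133, -0.002, -0.001]
force: [1.0, -0.8, -0.6]
finger_gap: 0.291
```

Request:
{"fn": "servo_tool", "kwargs": {
  "increments": [
    {"travel":[0,0,0],"hand":0.9,"yaw":0},
    {"travel":[0,0,0],"hand":0.9,"yaw":0},
    {"travel":[0,0,0],"hand":0.9,"yaw":0}
  ]
}}

```text
t: 6.1
tcp_pos: [0.6055, 0.1173, 0.1488]
tool_rot: [0.991, 0.13, -0.001, 0.0]
force: [0.5, 0.5, -0.3]
finger_gap: 0.29
```

```bash
python3 look.py g2
```

```text
6.2 [0.6058 0.1171 0.1492] [ 0.33 -0.2  -0.15] 0.29125285142387225
```

View pics/g2_side.png

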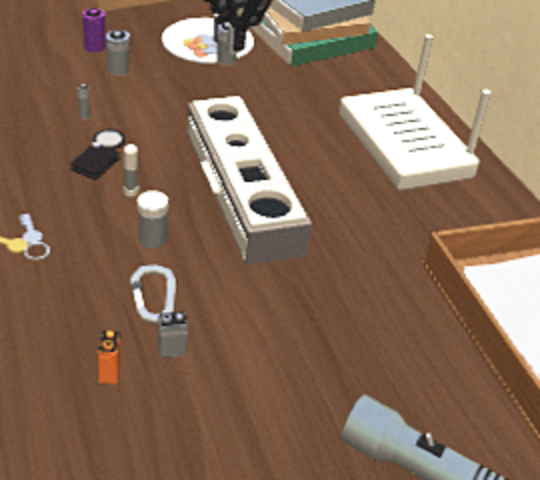

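Request:
{"fn": "servo_tool", "kwargs": {
  "increments": [
    {"travel":[0,1,10],"hand":0.9,"yaw":0},
    {"travel":[0,0,20],"hand":0.9,"yaw":0},
    {"travel":[0,0,20],"hand":0.9,"yaw":0},
    {"travel":[0,0,15],"hand":0.9,"yaw":0},
    {"travel":[0,0,10],"hand":0.9,"yaw":0},
    {"travel":[0,0,5],"hand":0.9,"yaw":0},
    {"travel":[0,0,4],"hand":0.9,"yaw":0},
    {"travel":[0,0,2],"hand":0.9,"yaw":0},
    {"travel":[0,0,2],"hand":0.9,"yaw":0},
    {"travel":[0,0,0],"hand":0.9,"yaw":0},
    {"travel":[0,0,0],"hand":0.9,"yaw":0}
  ]
}}

```text
t: 7.3
tcp_pos: [0.6066, 0.1176, 0.0617]
tool_rot: [0.991, 0.131, 0.0, 0.0]
force: [-0.0, 0.2, -1.1]
finger_gap: 0.295
```

```bash
python3 look.py g3; python3 -c "
import cv2,pickle
d=pickle.load(open('sideg3.pkl','rb'))['pixels'];cv2.imwrite('pics/g3c.png',cv2.resize(d[130:260,260:400],None,fx=4,fy=4))"
```

```text
7.4 [0.6066 0.1176 0.0617] [-0.13 -0.18 -0.66] 0.29017516816391065
```

View pics/g3c.png

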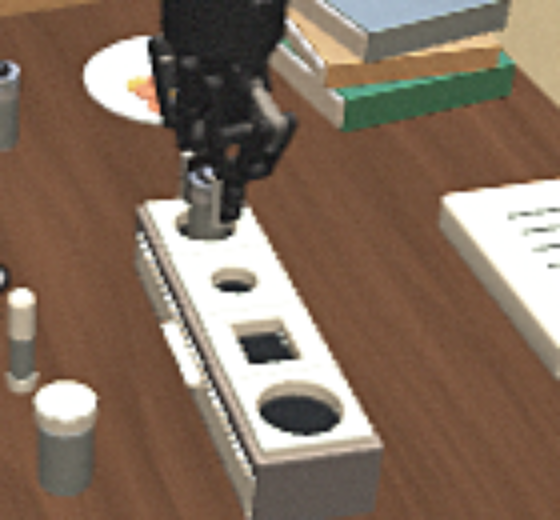

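Request:
{"fn": "servo_tool", "kwargs": {
  "increments": [
    {"travel":[0,0,1],"hand":0.9,"yaw":0},
    {"travel":[0,0,0],"hand":0.9,"yaw":0},
    {"travel":[0,0,0],"hand":0.6,"yaw":0},
    {"travel":[0,0,0],"hand":0.45,"yaw":0},
    {"travel":[0,0,0],"hand":0.4,"yaw":0},
    {"travel":[0,0,0],"hand":0.4,"yaw":0},
    {"travel":[0,0,0],"hand":0.4,"yaw":0},
    {"travel":[0,0,-8],"hand":0.4,"yaw":0},
    {"travel":[0,0,-15],"hand":0.4,"yaw":0},
    {"travel":[0,0,-25],"hand":0.4,"yaw":0},
    {"travel":[0,0,-30],"hand":0.4,"yaw":0},
    {"travel":[0,0,-22],"hand":0.4,"yaw":0},
    {"travel":[0,0,-10],"hand":0.4,"yaw":0}
  ]
}}

```text
t: 8.7
tcp_pos: [0.608, 0.1177, 0.1743]
tool_rot: [0.991, 0.131, 0.003, 0.0]
force: [0.1, 0.3, -0.5]
finger_gap: 0.597
```

```bash
python3 look.py g4
```

```text
8.8 [0.6076 0.1176 0.1729] [ 0.28 -0.86 -0.71] 0.6008934786969682
```

View pics/g4_side.png

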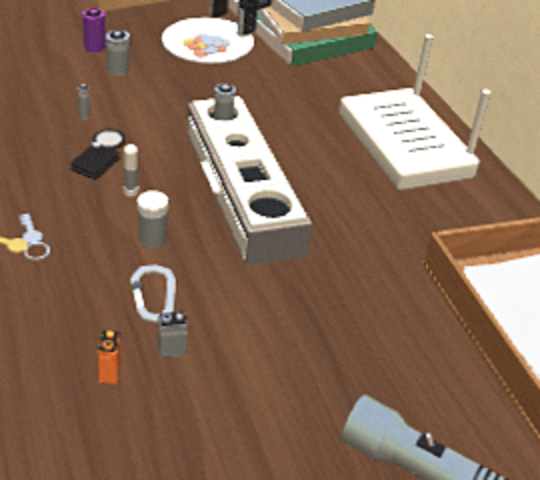

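Request:
{"fn": "servo_tool", "kwargs": {
  "increments": [
    {"travel":[0,0,0],"hand":0.3,"yaw":-4},
    {"travel":[0,0,0],"hand":0.3,"yaw":-8},
    {"travel":[0,0,0],"hand":0.3,"yaw":-8},
    {"travel":[0,0,0],"hand":0.3,"yaw":-8},
    {"travel":[0,0,0],"hand":0.3,"yaw":-8},
    {"travel":[0,0,0],"hand":0.3,"yaw":-8},
    {"travel":[0,0,0],"hand":0.3,"yaw":-8},
    {"travel":[0,0,0],"hand":0.3,"yaw":-8},
    {"travel":[0,0,0],"hand":0.3,"yaw":-8},
    {"travel":[0,0,0],"hand":0.3,"yaw":-4.8},
    {"travel":[12,-6,0],"hand":0.3,"yaw":0},
    {"travel":[28,-12,0],"hand":0.3,"yaw":0},
    {"travel":[28,-12,0],"hand":0.3,"yaw":0},
    {"travel":[28,-12,0],"hand":0.3,"yaw":0},
    {"travel":[28,-13,0],"hand":0.3,"yaw":0},
    {"travel":[28,-13,0],"hand":0.3,"yaw":0},
    {"travel":[28,-12,0],"hand":0.3,"yaw":0},
    {"travel":[26,-12,0],"hand":0.3,"yaw":0},
    {"travel":[13,-6,0],"hand":0.3,"yaw":0},
    {"travel":[0,0,0],"hand":0.3,"yaw":0}
  ]
}}

```text
t: 10.8
tcp_pos: [0.5148, 0.3418, 0.1697]
tool_rot: [0.719, 0.695, -0.001, -0.0]
force: [-0.3, 0.1, 0.9]
finger_gap: 0.7
```

Request:
{"fn": "servo_tool", "kwargs": {
  "increments": [
    {"travel":[0,0,0],"hand":0.3,"yaw":0},
    {"travel":[0,0,0],"hand":0.3,"yaw":0},
    {"travel":[0,0,0],"hand":0.3,"yaw":0}
  ]
}}

```text
t: 11.1
tcp_pos: [0.5172, 0.3388, 0.1703]
tool_rot: [0.721, 0.693, -0.0, 0.0]
force: [-0.3, 0.3, 0.0]
finger_gap: 0.704
```

```bash
python3 look.py g5; python3 -c "
from station import manip
print(manip.sense()['tool_rot'],manip.sense()['q'])"
```

```text
11.2 [0.5171 0.3391 0.1703] [ 0.35 -0.25  0.55] 0.6973372379919851
[ 7.20829337e-01  6.93112592e-01 -2.51423562e-05  3.69622222e-05] [ 3.99936188e-01  5.90246291e-01  1.50776156e+00 -1.00693125e-04
  1.04360532e+00  4.39186754e-01]
```

View pics/g5_side.png

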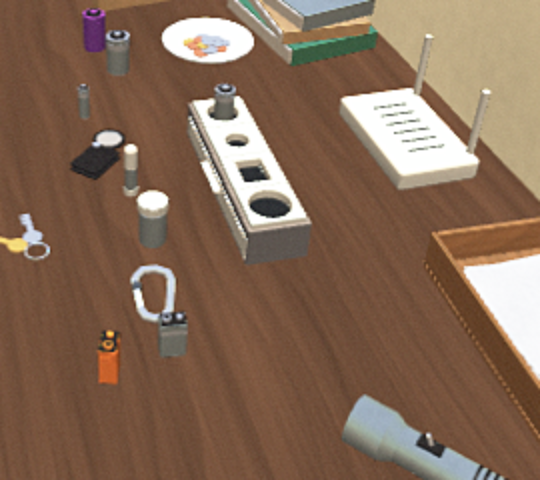

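Request:
{"fn": "servo_tool", "kwargs": {
  "increments": [
    {"travel":[1,0,15],"hand":0.3,"yaw":0},
    {"travel":[0,0,25],"hand":0.3,"yaw":0},
    {"travel":[0,0,25],"hand":0.3,"yaw":0},
    {"travel":[0,0,25],"hand":0.3,"yaw":0},
    {"travel":[0,0,20],"hand":0.3,"yaw":0},
    {"travel":[0,0,15],"hand":0.3,"yaw":0},
    {"travel":[0,0,12],"hand":0.3,"yaw":0},
    {"travel":[0,0,8],"hand":0.3,"yaw":0},
    {"travel":[0,0,2],"hand":0.3,"yaw":0},
    {"travel":[0,0,0],"hand":0.3,"yaw":0},
    {"travel":[0,0,0],"hand":0.3,"yaw":0},
    {"travel":[0,0,0],"hand":0.9,"yaw":0},
    {"travel":[0,0,0],"hand":0.9,"yaw":0},
    {"travel":[0,0,0],"hand":0.9,"yaw":0},
    {"travel":[0,0,0],"hand":0.9,"yaw":0},
    {"travel":[0,0,0],"hand":0.9,"yaw":0},
    {"travel":[0,0,0],"hand":0.9,"yaw":0}
  ]
}}

```text
t: 12.9
tcp_pos: [0.517, 0.3413, 0.0241]
tool_rot: [0.72, 0.694, 0.001, 0.0]
force: [-1.4, -0.4, 5.8]
finger_gap: 0.385
```

```bash
python3 look.py g6
```

```text
13.0 [0.5169 0.3413 0.0241] [0.36 0.25 6.24] 0.3854257669214336
```

View pics/g6_side.png

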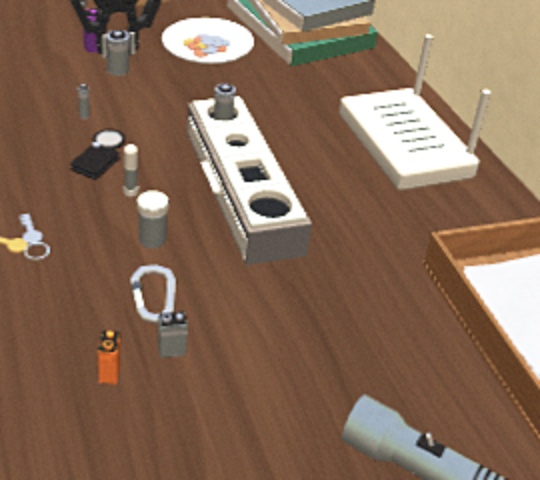

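Request:
{"fn": "servo_tool", "kwargs": {
  "increments": [
    {"travel":[0,0,-10],"hand":0.9,"yaw":0},
    {"travel":[0,0,-25],"hand":0.9,"yaw":0},
    {"travel":[0,0,-35],"hand":0.9,"yaw":0},
    {"travel":[0,0,-35],"hand":0.9,"yaw":0},
    {"travel":[0,0,-25],"hand":0.9,"yaw":0},
    {"travel":[0,0,-11],"hand":0.9,"yaw":0},
    {"travel":[-15,4,0],"hand":0.9,"yaw":0},
    {"travel":[-30,7,0],"hand":0.9,"yaw":0},
    {"travel":[-32,8,0],"hand":0.9,"yaw":0},
    {"travel":[-32,8,0],"hand":0.9,"yaw":0},
    {"travel":[-32,8,0],"hand":0.9,"yaw":0},
    {"travel":[-32,8,0],"hand":0.9,"yaw":0},
    {"travel":[-32,7,0],"hand":0.9,"yaw":0},
    {"travel":[-32,7,0],"hand":0.9,"yaw":0},
    {"travel":[-32,8,0],"hand":0.9,"yaw":0},
    {"travel":[-32,8,0],"hand":0.9,"yaw":0},
    {"travel":[-32,7,0],"hand":0.9,"yaw":0},
    {"travel":[-32,7,0],"hand":0.9,"yaw":0},
    {"travel":[-28,7,0],"hand":0.9,"yaw":0},
    {"travel":[-15,3,0],"hand":0.9,"yaw":0}
  ]
}}

```text
t: 15.0
tcp_pos: [0.5972, -0.0734, 0.1622]
tool_rot: [0.721, 0.693, -0.001, -0.001]
force: [0.2, 0.6, -2.1]
finger_gap: 0.39
```

Request:
{"fn": "servo_tool", "kwargs": {
  "increments": [
    {"travel":[0,0,0],"hand":0.9,"yaw":0},
    {"travel":[0,0,0],"hand":0.9,"yaw":0},
    {"travel":[0,0,0],"hand":0.9,"yaw":0},
    {"travel":[0,0,0],"hand":0.9,"yaw":0}
  ]
}}

```text
t: 15.4
tcp_pos: [0.5978, -0.0688, 0.1642]
tool_rot: [0.72, 0.694, -0.0, -0.0]
force: [0.2, -0.2, -1.5]
finger_gap: 0.387
```

```bash
python3 look.py g7
```

```text
15.5 [ 0.5981 -0.069   0.1644] [ 0.31 -0.1   0.02] 0.38816131798935427
```

View pics/g7_side.png

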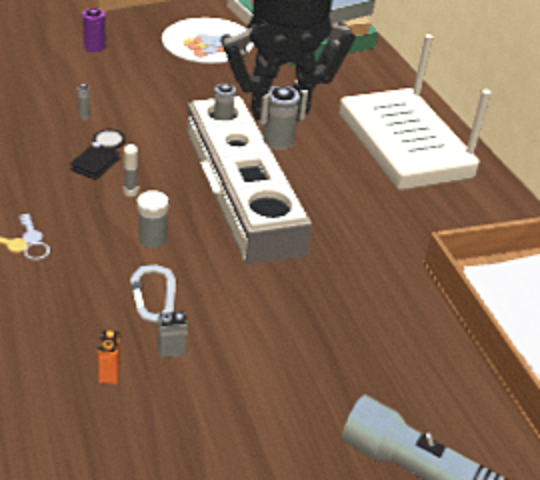

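Request:
{"fn": "servo_tool", "kwargs": {
  "increments": [
    {"travel":[-2,0,10],"hand":0.9,"yaw":0},
    {"travel":[0,0,20],"hand":0.9,"yaw":0},
    {"travel":[0,0,25],"hand":0.9,"yaw":0},
    {"travel":[0,0,18],"hand":0.9,"yaw":0},
    {"travel":[0,0,10],"hand":0.9,"yaw":0},
    {"travel":[0,0,6],"hand":0.9,"yaw":0},
    {"travel":[0,0,4],"hand":0.9,"yaw":0},
    {"travel":[0,0,3],"hand":0.9,"yaw":0},
    {"travel":[0,0,1],"hand":0.9,"yaw":0},
    {"travel":[0,0,1],"hand":0.9,"yaw":0},
    {"travel":[0,0,0],"hand":0.9,"yaw":0},
    {"travel":[0,0,0],"hand":0.9,"yaw":0}
  ]
}}

```text
t: 16.7
tcp_pos: [0.5984, -0.0723, 0.0667]
tool_rot: [0.72, 0.694, 0.0, 0.0]
force: [-0.5, 0.3, -0.9]
finger_gap: 0.391
```

```bash
python3 look.py g8
```

```text
16.8 [ 0.5983 -0.0723  0.0666] [ 0.34 -0.13 -1.81] 0.3884502225827985
```

View pics/g8_side.png

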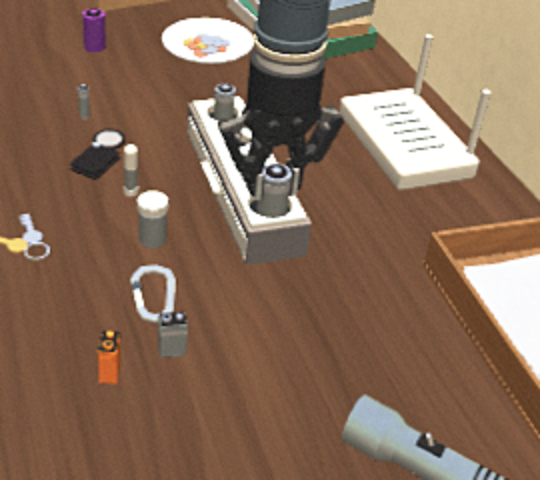

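Request:
{"fn": "servo_tool", "kwargs": {
  "increments": [
    {"travel":[0,0,0.5],"hand":0.9,"yaw":0},
    {"travel":[0,0,0],"hand":0.6,"yaw":0},
    {"travel":[0,0,0],"hand":0.5,"yaw":0},
    {"travel":[0,0,0],"hand":0.35,"yaw":0},
    {"travel":[0,0,0],"hand":0.35,"yaw":0},
    {"travel":[0,0,0],"hand":0.35,"yaw":0},
    {"travel":[0,0,-8],"hand":0.35,"yaw":0},
    {"travel":[0,0,-15],"hand":0.35,"yaw":0},
    {"travel":[0,0,-25],"hand":0.35,"yaw":0},
    {"travel":[0,0,-30],"hand":0.35,"yaw":0},
    {"travel":[0,0,-20],"hand":0.35,"yaw":0},
    {"travel":[0,0,-7],"hand":0.35,"yaw":0},
    {"travel":[0,0,0],"hand":0.35,"yaw":0}
  ]
}}

```text
t: 18.1
tcp_pos: [0.599, -0.0725, 0.1728]
tool_rot: [0.72, 0.694, 0.001, 0.002]
force: [0.6, 0.1, 0.7]
finger_gap: 0.651
```

Request:
{"fn": "servo_tool", "kwargs": {
  "increments": [
    {"travel":[0,0,0],"hand":0.4,"yaw":4},
    {"travel":[0,0,0],"hand":0.4,"yaw":8},
    {"travel":[0,0,0],"hand":0.4,"yaw":8},
    {"travel":[0,0,0],"hand":0.4,"yaw":8},
    {"travel":[0,0,0],"hand":0.4,"yaw":8},
    {"travel":[0,0,0],"hand":0.4,"yaw":8},
    {"travel":[0,0,0],"hand":0.4,"yaw":8},
    {"travel":[0,0,0],"hand":0.4,"yaw":8},
    {"travel":[0,0,0],"hand":0.4,"yaw":8},
    {"travel":[0,0,0],"hand":0.4,"yaw":8},
    {"travel":[0,0,0],"hand":0.4,"yaw":8},
    {"travel":[0,0,0],"hand":0.4,"yaw":8},
    {"travel":[0,0,0],"hand":0.4,"yaw":5.5},
    {"travel":[0,0,0],"hand":0.4,"yaw":0},
    {"travel":[0,0,0],"hand":0.4,"yaw":0}
  ]
}}

```text
t: 19.6
tcp_pos: [0.5976, -0.0721, 0.1698]
tool_rot: [0.997, -0.083, -0.001, -0.0]
force: [0.2, -0.5, -0.3]
finger_gap: 0.603
```

```bash
python3 look.py g9; python3 -c "
from station import manip
s=manip.sense();from math import *
print(s['q'],2*degrees(atan2(s['tool_rot'][1],s['tool_rot'][0])))"
```

```text
19.7 [ 0.5979 -0.0722  0.1703] [-0.41 -0.5  -0.06] 0.6004586531238082
[-3.05504927e-01  5.71073267e-01  1.54941331e+00  2.80263784e-05
  1.02218618e+00  1.43220421e+00] -9.564237780972238
```

View pics/g9_side.png

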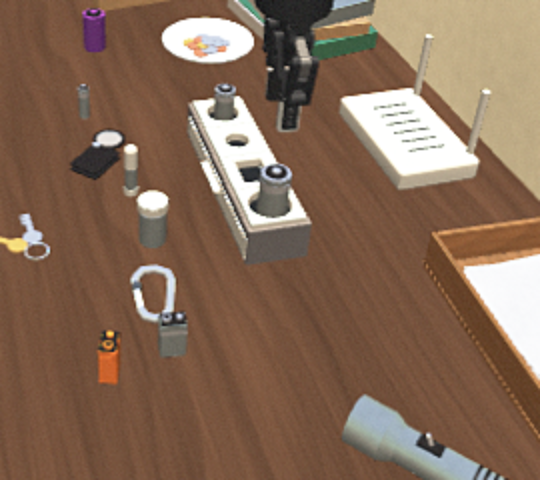

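Request:
{"fn": "servo_tool", "kwargs": {
  "increments": [
    {"travel":[-8,10,0],"hand":0.4,"yaw":0},
    {"travel":[-16,20,0],"hand":0.4,"yaw":0},
    {"travel":[-16,19,0],"hand":0.4,"yaw":0},
    {"travel":[-16,19,0],"hand":0.4,"yaw":0},
    {"travel":[-16,19,0],"hand":0.4,"yaw":0},
    {"travel":[-16,20,0],"hand":0.4,"yaw":0},
    {"travel":[-16,19,0],"hand":0.4,"yaw":0},
    {"travel":[-16,19,0],"hand":0.4,"yaw":0},
    {"travel":[-8,10,0],"hand":0.4,"yaw":0},
    {"travel":[0,0,0],"hand":0.4,"yaw":0},
    {"travel":[0,0,0],"hand":0.4,"yaw":0},
    {"travel":[0,0,0],"hand":0.4,"yaw":0},
    {"travel":[0,0,0],"hand":0.4,"yaw":0}
  ]
}}

```text
t: 21.0
tcp_pos: [0.4467, -0.2031, 0.1708]
tool_rot: [0.997, -0.083, 0.0, 0.0]
force: [0.1, 0.5, -0.0]
finger_gap: 0.6
```

```bash
python3 look.py g10
```

```text
21.1 [ 0.4466 -0.2031  0.1708] [-0.2   0.53 -0.08] 0.6052475824881102
```

View pics/g10_side.png

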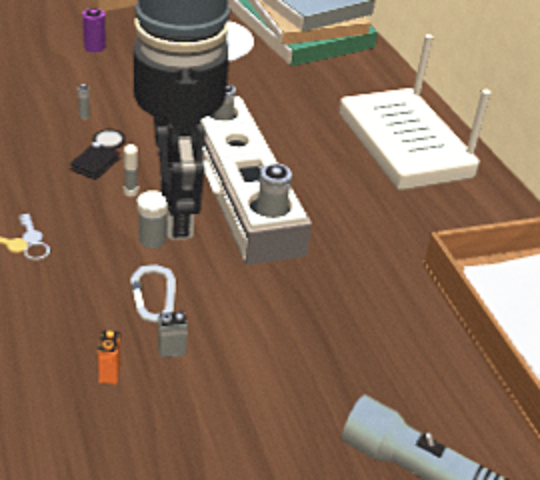

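Request:
{"fn": "servo_tool", "kwargs": {
  "increments": [
    {"travel":[0,0,15],"hand":0.45,"yaw":0},
    {"travel":[0,0,25],"hand":0.45,"yaw":0},
    {"travel":[0,0,30],"hand":0.45,"yaw":0},
    {"travel":[0,0,25],"hand":0.45,"yaw":0},
    {"travel":[0,0,20],"hand":0.45,"yaw":0},
    {"travel":[0,0,15],"hand":0.45,"yaw":0},
    {"travel":[0,0,12],"hand":0.45,"yaw":0},
    {"travel":[0,0,8],"hand":0.45,"yaw":0},
    {"travel":[0,0,3],"hand":0.45,"yaw":0},
    {"travel":[0,0,0],"hand":0.45,"yaw":0},
    {"travel":[0,0,0],"hand":0.45,"yaw":0},
    {"travel":[0,0,0],"hand":0.95,"yaw":0},
    {"travel":[0,0,0],"hand":0.95,"yaw":0},
    {"travel":[0,0,0],"hand":0.95,"yaw":0},
    {"travel":[0,0,0],"hand":0.95,"yaw":0},
    {"travel":[0,0,0],"hand":0.95,"yaw":0},
    {"travel":[0,0,0],"hand":0.95,"yaw":0}
  ]
}}

```text
t: 22.8
tcp_pos: [0.4464, -0.2039, 0.0184]
tool_rot: [0.996, -0.084, 0.001, 0.0]
force: [-0.3, 0.5, 5.6]
finger_gap: 0.197
```

```bash
python3 look.py g11
```

```text
22.9 [ 0.4464 -0.2039  0.0184] [0.27 0.79 6.53] 0.20033331296558202
```

View pics/g11_side.png

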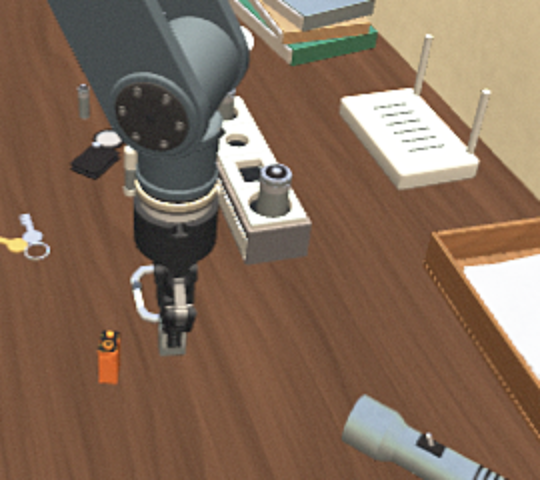

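Request:
{"fn": "servo_tool", "kwargs": {
  "increments": [
    {"travel":[0,0,-10],"hand":0.95,"yaw":0},
    {"travel":[0,0,-25],"hand":0.95,"yaw":0},
    {"travel":[0,0,-35],"hand":0.95,"yaw":0},
    {"travel":[0,0,-35],"hand":0.95,"yaw":0},
    {"travel":[0,0,-30],"hand":0.95,"yaw":0},
    {"travel":[0,0,-17],"hand":0.95,"yaw":-4},
    {"travel":[0,0,0],"hand":0.95,"yaw":-8},
    {"travel":[0,0,0],"hand":0.95,"yaw":-8},
    {"travel":[0,0,0],"hand":0.95,"yaw":-8},
    {"travel":[0,0,0],"hand":0.95,"yaw":-8},
    {"travel":[0,0,0],"hand":0.95,"yaw":-8},
    {"travel":[0,0,0],"hand":0.95,"yaw":-8},
    {"travel":[0,0,0],"hand":0.95,"yaw":-8},
    {"travel":[0,0,0],"hand":0.95,"yaw":-8},
    {"travel":[0,0,0],"hand":0.95,"yaw":-8},
    {"travel":[0,0,0],"hand":0.95,"yaw":-8},
    {"travel":[0,0,0],"hand":0.95,"yaw":-8},
    {"travel":[0,0,0],"hand":0.95,"yaw":-5.5},
    {"travel":[0,0,0],"hand":0.95,"yaw":0},
    {"travel":[0,0,0],"hand":0.95,"yaw":0}
  ]
}}

```text
t: 24.9
tcp_pos: [0.4458, -0.2034, 0.17]
tool_rot: [0.721, 0.693, -0.0, -0.0]
force: [0.2, 0.0, -1.1]
finger_gap: 0.198
```

```bash
python3 look.py g12; python3 -c "
from station import manip
s=manip.sense();from math import *
print(2*degrees(atan2(s['tool_rot'][1],s['tool_rot'][0])))"
```

```text
25.0 [ 0.4459 -0.2035  0.1699] [-0.88  0.6  -1.19] 0.1952178490790962
87.77564643324476
```

View pics/g12_side.png

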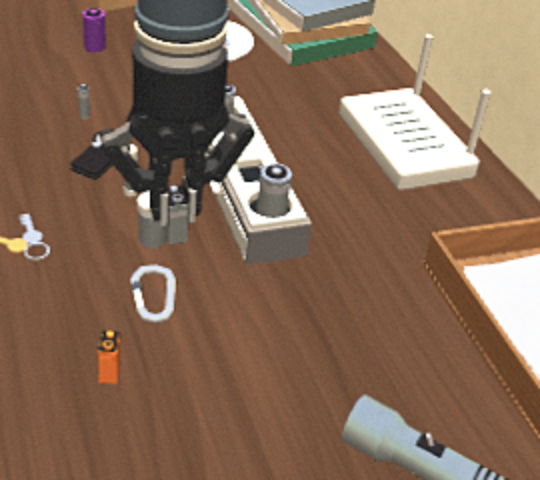

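Request:
{"fn": "servo_tool", "kwargs": {
  "increments": [
    {"travel":[13,9,0],"hand":0.95,"yaw":0},
    {"travel":[25,18,0],"hand":0.95,"yaw":0},
    {"travel":[25,18,0],"hand":0.95,"yaw":0},
    {"travel":[25,19,0],"hand":0.95,"yaw":0},
    {"travel":[25,19,0],"hand":0.95,"yaw":0},
    {"travel":[25,19,0],"hand":0.95,"yaw":0},
    {"travel":[25,18,0],"hand":0.95,"yaw":0},
    {"travel":[25,18,0],"hand":0.95,"yaw":0},
    {"travel":[13,9,0],"hand":0.95,"yaw":0},
    {"travel":[0,0,0],"hand":0.95,"yaw":0},
    {"travel":[0,0,0],"hand":0.95,"yaw":0},
    {"travel":[0,0,0],"hand":0.95,"yaw":0},
    {"travel":[0,0,0],"hand":0.95,"yaw":0}
  ]
}}

```text
t: 26.3
tcp_pos: [0.5997, -0.0094, 0.1698]
tool_rot: [0.721, 0.693, -0.0, -0.0]
force: [-0.7, 0.0, -0.2]
finger_gap: 0.194
```

```bash
python3 look.py g13
```

```text
26.4 [ 0.6    -0.0092  0.1699] [-0.17  0.27 -0.6 ] 0.1986411023331388
```

View pics/g13_side.png

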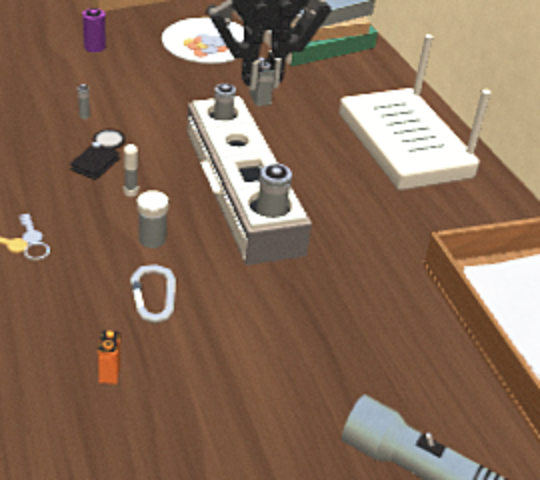

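Request:
{"fn": "servo_tool", "kwargs": {
  "increments": [
    {"travel":[1,0,10],"hand":0.95,"yaw":0},
    {"travel":[0,0,25],"hand":0.95,"yaw":0},
    {"travel":[0,0,25],"hand":0.95,"yaw":0},
    {"travel":[0,0,20],"hand":0.95,"yaw":0},
    {"travel":[0,0,12],"hand":0.95,"yaw":0},
    {"travel":[0,0,8],"hand":0.95,"yaw":0},
    {"travel":[0,0,4],"hand":0.95,"yaw":0},
    {"travel":[0,0,3],"hand":0.95,"yaw":0},
    {"travel":[0,0,1],"hand":0.95,"yaw":0},
    {"travel":[0,0,1],"hand":0.95,"yaw":0},
    {"travel":[0,0,0],"hand":0.95,"yaw":0},
    {"travel":[0,0,0],"hand":0.95,"yaw":0}
  ]
}}

```text
t: 27.6
tcp_pos: [0.6007, -0.0073, 0.0613]
tool_rot: [0.72, 0.694, 0.0, 0.0]
force: [-0.9, 0.7, -0.4]
finger_gap: 0.194
```

```bash
python3 look.py g14; python3 -c "
import cv2,pickle
d=pickle.load(open('sideg14.pkl','rb'))['pixels'];cv2.imwrite('pics/g14c.png',cv2.resize(d[150:270,270:390],None,fx=4,fy=4))"
```

```text
27.7 [ 0.6007 -0.0073  0.0611] [-0.67 -0.37  0.42] 0.19937170029739218
```

View pics/g14c.png

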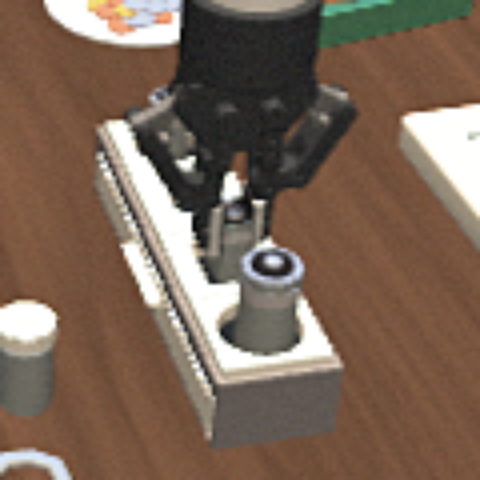

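Request:
{"fn": "servo_tool", "kwargs": {
  "increments": [
    {"travel":[0,0,1],"hand":0.95,"yaw":0},
    {"travel":[0,0,0],"hand":0.95,"yaw":0},
    {"travel":[0,0,0],"hand":0.75,"yaw":0},
    {"travel":[0,0,0],"hand":0.65,"yaw":0},
    {"travel":[0,0,0],"hand":0.5,"yaw":0},
    {"travel":[0,0,0],"hand":0.5,"yaw":0},
    {"travel":[0,0,0],"hand":0.5,"yaw":0},
    {"travel":[0,0,-8],"hand":0.5,"yaw":0},
    {"travel":[0,0,-15],"hand":0.5,"yaw":0},
    {"travel":[0,0,-25],"hand":0.5,"yaw":0},
    {"travel":[0,0,-30],"hand":0.5,"yaw":0},
    {"travel":[0,0,-25],"hand":0.5,"yaw":0},
    {"travel":[0,0,-7],"hand":0.5,"yaw":0},
    {"travel":[0,0,0],"hand":0.5,"yaw":0},
    {"travel":[0,0,0],"hand":0.5,"yaw":0}
  ]
}}

```text
t: 29.2
tcp_pos: [0.5998, -0.0072, 0.1693]
tool_rot: [0.72, 0.694, -0.0, -0.001]
force: [0.2, 0.4, -0.3]
finger_gap: 0.5
```

```bash
python3 look.py g15; python3 -c "
import cv2,pickle
d=pickle.load(open('sideg15.pkl','rb'))['pixels'];cv2.imwrite('pics/g15c.png',cv2.resize(d[150:270,220:390],None,fx=4,fy=4))"
```

```text
29.3 [ 0.5994 -0.0071  0.1684] [-0.02 -1.07 -0.05] 0.49658887478342695
```

View pics/g15c.png

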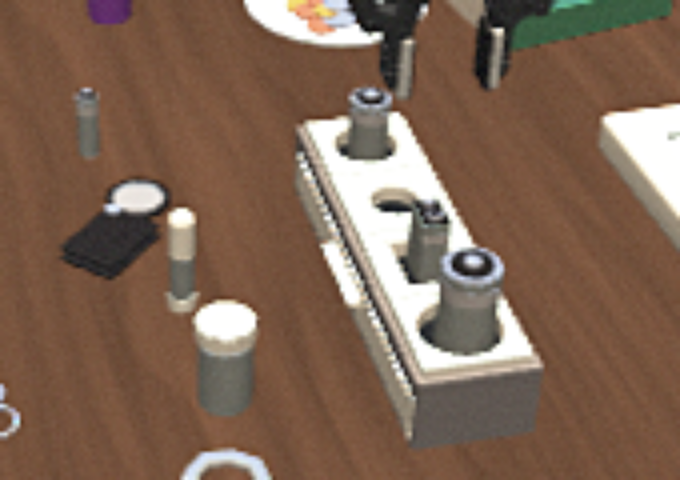

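Request:
{"fn": "servo_tool", "kwargs": {
  "increments": [
    {"travel":[13,-9,0],"hand":0.5,"yaw":0},
    {"travel":[26,-18,0],"hand":0.5,"yaw":0},
    {"travel":[26,-18,0],"hand":0.5,"yaw":0},
    {"travel":[26,-19,0],"hand":0.5,"yaw":0},
    {"travel":[26,-18,0],"hand":0.5,"yaw":0},
    {"travel":[26,-18,0],"hand":0.5,"yaw":0},
    {"travel":[25,-18,0],"hand":0.5,"yaw":0},
    {"travel":[25,-19,0],"hand":0.5,"yaw":0},
    {"travel":[25,-18,0],"hand":0.5,"yaw":0},
    {"travel":[13,-9,0],"hand":0.5,"yaw":0},
    {"travel":[0,0,0],"hand":0.5,"yaw":0},
    {"travel":[0,0,0],"hand":0.5,"yaw":0},
    {"travel":[0,0,0],"hand":0.5,"yaw":0},
    {"travel":[0,0,0],"hand":0.5,"yaw":0}
  ]
}}

```text
t: 30.7
tcp_pos: [0.4458, 0.229, 0.1697]
tool_rot: [0.721, 0.693, -0.0, 0.0]
force: [0.0, -1.3, 0.4]
finger_gap: 0.503
```

```bash
python3 look.py g16
```

```text
30.8 [0.4457 0.229  0.1697] [-0.09 -0.35 -0.7 ] 0.49961727408641665
```

Request:
{"fn": "servo_tool", "kwargs": {
  "increments": [
    {"travel":[1,-1,15],"hand":0.5,"yaw":0},
    {"travel":[0,0,25],"hand":0.5,"yaw":0},
    {"travel":[0,0,25],"hand":0.5,"yaw":0},
    {"travel":[0,0,20],"hand":0.5,"yaw":0},
    {"travel":[0,0,20],"hand":0.5,"yaw":0},
    {"travel":[0,0,15],"hand":0.5,"yaw":0},
    {"travel":[0,0,15],"hand":0.5,"yaw":0},
    {"travel":[0,0,10],"hand":0.5,"yaw":0},
    {"travel":[0,0,6],"hand":0.5,"yaw":0},
    {"travel":[0,0,0],"hand":0.5,"yaw":0},
    {"travel":[0,0,0],"hand":0.6,"yaw":0},
    {"travel":[0,0,0],"hand":0.68,"yaw":0},
    {"travel":[0,0,0],"hand":0.74,"yaw":0},
    {"travel":[0,0,0],"hand":0.78,"yaw":0},
    {"travel":[0,0,0],"hand":0.82,"yaw":0},
    {"travel":[0,0,0],"hand":0.86,"yaw":0},
    {"travel":[0,0,0],"hand":0.95,"yaw":0},
    {"travel":[0,0,0],"hand":1,"yaw":0},
    {"travel":[0,0,0],"hand":1,"yaw":0},
    {"travel":[0,0,0],"hand":1,"yaw":0}
  ],
  "newtons": 30
}}

```text
t: 32.8
tcp_pos: [0.4444, 0.2308, 0.0191]
tool_rot: [0.72, 0.694, 0.0, 0.0]
force: [-0.8, 0.3, 5.3]
finger_gap: 0.159
```

```bash
python3 look.py g17; python3 -c "
import cv2,pickle
d=pickle.load(open('sideg17.pkl','rb'))['pixels'];cv2.imwrite('pics/g17c.png',cv2.resize(d[110:230,200:350],None,fx=4,fy=4))"
```

```text
32.9 [0.4444 0.2308 0.0191] [-0.74  0.08  5.58] 0.15788479093017238
```

View pics/g17c.png

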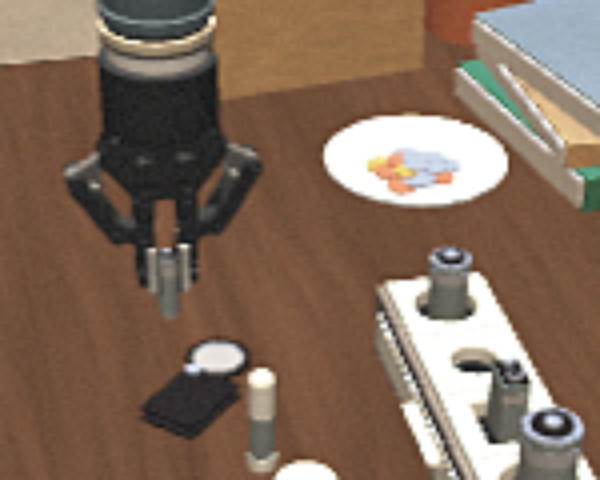

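Request:
{"fn": "servo_tool", "kwargs": {
  "increments": [
    {"travel":[0,0,-10],"hand":1,"yaw":0},
    {"travel":[0,0,-25],"hand":1,"yaw":0},
    {"travel":[0,0,-35],"hand":1,"yaw":0},
    {"travel":[0,0,-35],"hand":1,"yaw":0},
    {"travel":[0,0,-30],"hand":1,"yaw":0},
    {"travel":[0,0,-16],"hand":1,"yaw":0},
    {"travel":[-12,12,0],"hand":1,"yaw":0},
    {"travel":[-24,23,0],"hand":1,"yaw":0},
    {"travel":[-24,23,0],"hand":1,"yaw":0},
    {"travel":[-24,24,0],"hand":1,"yaw":0},
    {"travel":[-25,24,0],"hand":1,"yaw":0},
    {"travel":[-24,24,0],"hand":1,"yaw":0},
    {"travel":[-24,23,0],"hand":1,"yaw":0},
    {"travel":[-12,12,0],"hand":1,"yaw":0},
    {"travel":[0,0,0],"hand":1,"yaw":0},
    {"travel":[0,0,0],"hand":1,"yaw":0},
    {"travel":[0,0,0],"hand":1,"yaw":0},
    {"travel":[0,0,0],"hand":1,"yaw":0}
  ]
}}

```text
t: 34.7
tcp_pos: [0.6016, 0.0571, 0.1698]
tool_rot: [0.72, 0.694, -0.0, -0.001]
force: [-0.5, 0.9, -0.1]
finger_gap: 0.159
```

```bash
python3 look.py g18; python3 -c "
import cv2,pickle
d=pickle.load(open('sideg18.pkl','rb'))['pixels'];cv2.imwrite('pics/g18c.png',cv2.resize(d[110:230,220:370],None,fx=4,fy=4))"
```

```text
34.8 [0.6021 0.0567 0.1699] [0.09 0.3  0.22] 0.15661909683337905
```

View pics/g18c.png

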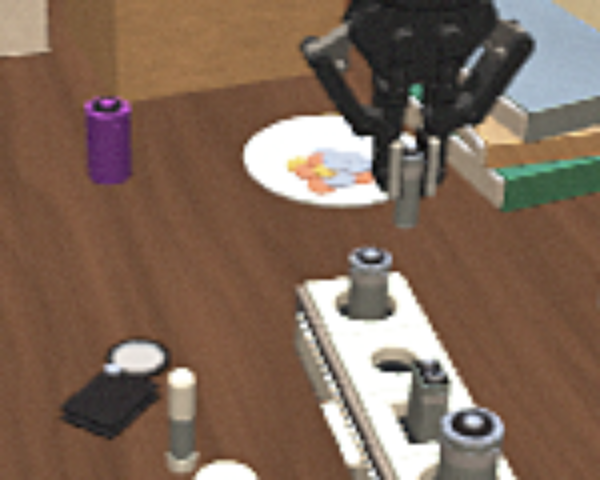

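Request:
{"fn": "servo_tool", "kwargs": {
  "increments": [
    {"travel":[-1,0,10],"hand":1,"yaw":0},
    {"travel":[0,0,25],"hand":1,"yaw":0},
    {"travel":[0,0,25],"hand":1,"yaw":0},
    {"travel":[0,0,20],"hand":1,"yaw":0},
    {"travel":[0,0,12],"hand":1,"yaw":0},
    {"travel":[0,0,8],"hand":1,"yaw":0},
    {"travel":[0,0,4],"hand":1,"yaw":0},
    {"travel":[0,0,3],"hand":1,"yaw":0},
    {"travel":[0,0,1],"hand":1,"yaw":0},
    {"travel":[0,0,1],"hand":1,"yaw":0},
    {"travel":[0,0,0],"hand":1,"yaw":0},
    {"travel":[0,0,0],"hand":1,"yaw":0}
  ]
}}

```text
t: 36.0
tcp_pos: [0.6031, 0.0547, 0.0612]
tool_rot: [0.72, 0.694, 0.0, 0.0]
force: [0.8, -0.7, -0.7]
finger_gap: 0.156
```

```bash
python3 look.py g19; python3 -c "
import cv2,pickle
d=pickle.load(open('sideg19.pkl','rb'))['pixels'];cv2.imwrite('pics/g19c.png',cv2.resize(d[140:260,260:410],None,fx=4,fy=4))"
```

```text
36.1 [0.6031 0.0547 0.0612] [ 0.61 -1.19  0.9 ] 0.1571228861645125
```

View pics/g19c.png

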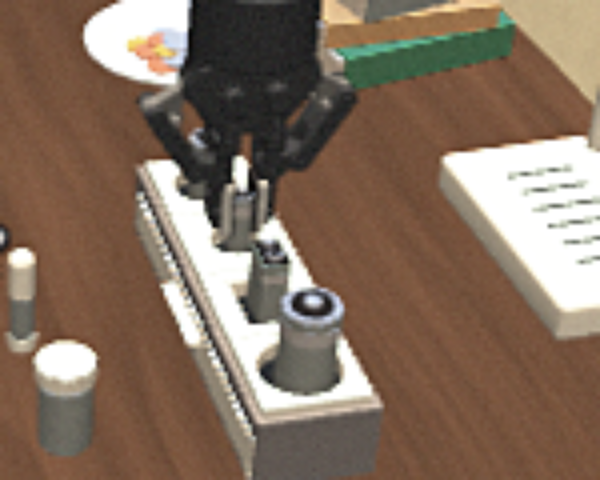

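Request:
{"fn": "servo_tool", "kwargs": {
  "increments": [
    {"travel":[0,0,0.5],"hand":1,"yaw":0},
    {"travel":[0,0,0.5],"hand":1,"yaw":0},
    {"travel":[0,0,0],"hand":1,"yaw":0},
    {"travel":[0,0,0],"hand":1,"yaw":0}
  ]
}}

```text
t: 36.5
tcp_pos: [0.6031, 0.0547, 0.0611]
tool_rot: [0.72, 0.694, 0.0, 0.0]
force: [-1.8, 0.8, 7.5]
finger_gap: 0.157
```

Request:
{"fn": "servo_tool", "kwargs": {
  "increments": [
    {"travel":[0,0,0],"hand":0.8,"yaw":0},
    {"travel":[0,0,0],"hand":0.76,"yaw":0},
    {"travel":[0,0,0],"hand":0.72,"yaw":0},
    {"travel":[0,0,0],"hand":0.65,"yaw":0},
    {"travel":[0,0,0],"hand":0.55,"yaw":0},
    {"travel":[0,0,0],"hand":0.5,"yaw":0},
    {"travel":[0,0,0],"hand":0.5,"yaw":0},
    {"travel":[0,0,-6],"hand":0.5,"yaw":0},
    {"travel":[0,0,-12],"hand":0.5,"yaw":0},
    {"travel":[0,0,-20],"hand":0.5,"yaw":0},
    {"travel":[0,0,-30],"hand":0.5,"yaw":0},
    {"travel":[0,0,-35],"hand":0.5,"yaw":0},
    {"travel":[0,0,-30],"hand":0.5,"yaw":0},
    {"travel":[0,0,-15],"hand":0.5,"yaw":0},
    {"travel":[0,0,0],"hand":0.5,"yaw":0}
  ]
}}

```text
t: 38.0
tcp_pos: [0.6048, 0.0546, 0.2119]
tool_rot: [0.72, 0.694, 0.003, 0.003]
force: [0.4, 0.8, 0.1]
finger_gap: 0.504
```

Request:
{"fn": "servo_tool", "kwargs": {
  "increments": [
    {"travel":[0,-20,0],"hand":0.5,"yaw":0},
    {"travel":[0,-35,0],"hand":0.5,"yaw":0},
    {"travel":[0,-35,0],"hand":0.5,"yaw":0},
    {"travel":[0,-35,0],"hand":0.5,"yaw":0},
    {"travel":[0,-20,0],"hand":0.5,"yaw":0},
    {"travel":[0,0,0],"hand":0.5,"yaw":0},
    {"travel":[0,0,0],"hand":0.5,"yaw":0}
  ]
}}

```text
t: 38.7
tcp_pos: [0.4585, 0.06, 0.2078]
tool_rot: [0.72, 0.694, 0.0, 0.0]
force: [0.8, -0.0, 0.3]
finger_gap: 0.503
```

```bash
python3 look.py g20; python3 -c "
import cv2,pickle
d=pickle.load(open('sideg20.pkl','rb'))['pixels'];cv2.imwrite('pics/g20c.png',cv2.resize(d[130:270,220:390],None,fx=4,fy=4))"
```

```text
38.8 [0.4597 0.0599 0.2079] [ 0.16 -0.74 -0.31] 0.5009464774114634
```

View pics/g20c.png

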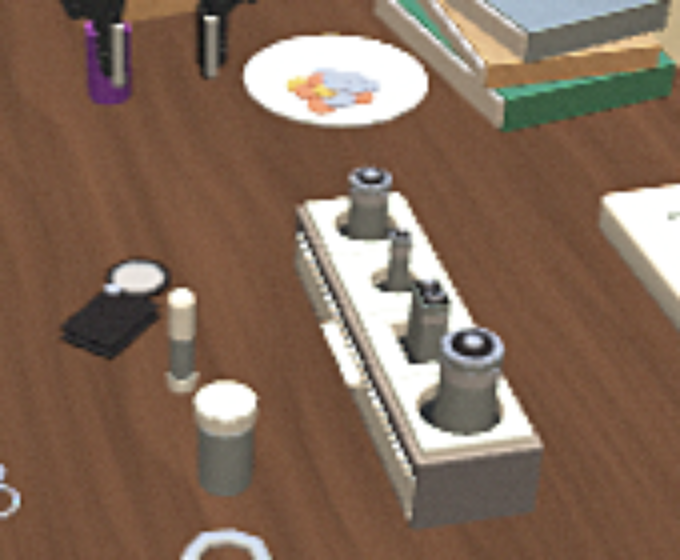

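View pics/g20_top.png

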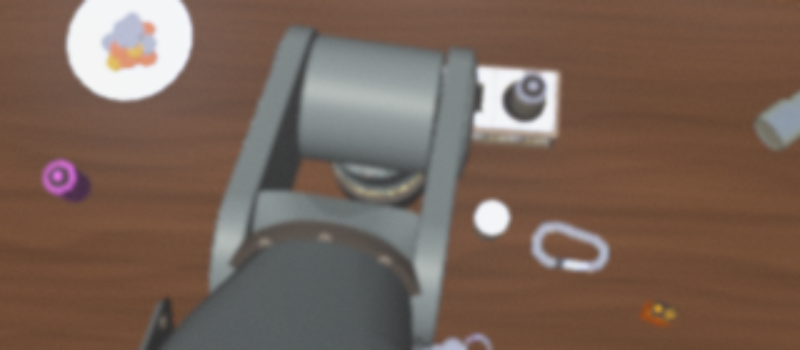

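Run:
```python
from h import *
d=load("sideg20");im=cv2.resize(d["pixels"][150:270,250:390],None,fx=5,fy=5)
for P in [cyl(.605,.1175,.013,.05,.042),cyl(.6031,.0547,.00725,.0505,.042),box(.6005,-.0075,-.037,.0175,.0265,.0485,.042),cyl(.598,-.072,.017,.0615,.042),cyl(.4665,.0519,.008,.068),cyl(.4703,-.0377,.0165,.059)]:
    m=(sil(d,P,250,150,140,120,5)>.5).astype(np.uint8);cv2.drawContours(im,cv2.findContours(m,0,2)[0],-1,(0,255,0),1)
cv2.imwrite("pics/fin.png",im)
```

```text
(no output)
```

View pics/fin.png

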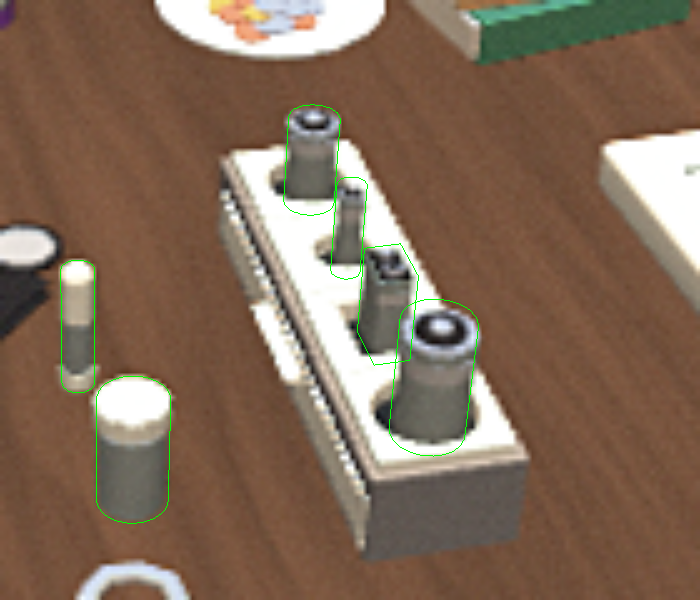

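```bash
python3 -c "
from station import manip
print(manip.sign_off(),manip.sense()['t'])"
```

```text
the job is handed in; nothing more can be done
the job is handed in; nothing more can be done
```

All four batteries are in their own wells, standing upright with terminals up. I placed them in the order C, D, block, AA and handed the job in at about 39 s of the 93 s allowed. The block was turned to line up with its rectangular well.

In the last side picture, the tops of all four batteries match outlines drawn for standing on the well floors. The lip balm and tablet tub match where they were first measured. The purple look-alike and the orange look-alike stand where they were.

**Not fully checked:** in the last top picture the arm hid all of the organiser except the D well, so the C, AA and block fits rest on the side view alone. The two cameras disagreed by 1–4 mm on some positions, which was within the slack of the grasps and wells. The highest force reading I saw was about 7.5 N.

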